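# Index the reagent carousel and uncap the safety-capped bottle

## Task

Turn the bottle carousel by its centre knob, one click the right way, so that the amber bottle with the tall ribbed push-and-turn safety cap stops in its detent at the fixed metal pointer. Then press that cap down, twist it counter-clockwise while pressing until it is free, and lift it level, straight up, to a few centimetres clear of its bottle. Finish while still holding the cap there above the open bottle; the carousel must stay clicked in, and the dropper bottle's top and the other things on the bench must be left undisturbed.

Things in the scene. Friction and masses are not known exactly. Their poses are not given: they have to be found in the camera images.
- cap: Push-and-turn safety cap: white, ribbed, round, 47 mm diameter, 32 mm tall, 40 g, tall (jar lids are flat and smooth). Origin: centre of its underside; z up. Locked, a spring under it holds it up in a notch so that it neither lifts nor turns. Pressed 6 mm straight down (4.5 mm surely frees it, bottom stop at 7.5; takes 8 to 11 N) and kept down, it twists counter-clockwise from above.
- cap_grip (a point): Point on the cap's axis 24 mm above its underside, where to grip, across any diameter: solid from 6 mm below to 8 mm above this point, a 4 mm skirt below. The twist: 75 degrees (60 to 85 will do, hard stop near 95). There the cap lifts straight off; 12 mm up it has left the neck.
- turntable (a joint): Angle of the carousel's plate (270 mm diameter, top 30 mm above the bench), rad, counter-clockwise positive from above, 0 at the start, range -2.2 to 2.2. Stations every 60 degrees (1.047); a sprung ball pulls it in from within about 6 degrees and holds it with about 0.2 N m. The safety-capped bottle starts one station left or right of the pointer, so it must end at +1.047 or -1.047.
- knob_grip (a point): Centre of the black bar knob on the plate's axis, 170 mm above the bench, to be gripped from above. The bar is 50 mm long along the point's x, 16 mm thick along its y, 36 mm tall (148 to 184 mm above the bench), on a 14 mm spindle; it turns with the plate. The bottle axes lie on a circle of 95 mm radius around it.
- carousel: The fixed dark base of the carousel with all it carries, 250 mm diameter; origin on the bench under the plate's axis, z up. Its pointer, a dark steel block up to 50 mm tall, 36 mm wide, stands 159 mm from the axis towards -x of this frame. It is screwed to the bench.
- work_spot (a point): The point on the fixed base's pointer side where the axis of the bottle at the pointer lies, 95 mm from the plate's axis, 118 mm above the bench: the cap's origin is here when its bottle stands at the pointer, cap locked. Bottle: 56 mm diameter up to 90 mm above the bench, 32 mm wide shoulder at 104 mm, then a thin neck ending 138 mm above the bench.
- dropper: The other amber bottle's top: white collar 43 mm diameter with a slim black rubber bulb, 50 mm tall in all, resting loosely on its bottle on the other side of the pointer. Origin: centre of the collar's underside, 126 mm above the bench. Rides along with the plate; not to be knocked off.
- dish_a: Closed culture dish, 90 mm diameter, 16 mm tall, loose on the bench; origin at its underside. Leave alone.
- dish_b: A second such culture dish. Leave alone.
- beaker: Glass beaker, 72 mm diameter, 90 mm tall, loose; origin at its underside. Leave alone.
- flask: White plastic bottle, 64 mm diameter, 150 mm tall, loose on the bench; origin at its underside. Leave alone.
- forceps: Steel forceps lying flat, 125 mm long, loose; origin at the middle on the bench. Leave alone.
- slide_tray: Grey tray for slides, 90 x 130 mm, 22 mm tall, loose; origin at its underside. Leave alone.
Not all that is in view belongs to the job. What is shaped like the cap but brown or turquoise is not meant.

How it is judged (in metres and radians):
On the way, in this order (a step that is already met when the one before it is completed fails the run):
1. the safety-capped bottle, cap still locked on, rests in its detent at the pointer ((value of joint turntable between 0.98 and 1.115 rad or value of joint turntable between -1.115 and -0.98 rad) and distance between cap and work_spot below 0.01 m and velocity of joint turntable between -0.1 and 0.1 rad/s), for 0.2 s.
2. the cap comes off above the bottle at the pointer ((value of joint turntable between 0.98 and 1.115 rad or value of joint turntable between -1.115 and -0.98 rad) and z of cap in the frame of work_spot above 0.014 m and horizontal distance between cap and work_spot below 0.025 m), for 0.05 s.
At the end, for the whole second after the job is handed in: The plate rests at +1.047 or -1.047 rad (within 0.067), the cap is in the fingers, still, level within 0.2 rad, its underside 15 to 150 mm above the open neck (35 to 170 mm above where it was locked), its axis within 25 mm of the bottle's, touching nothing of the carousel ((value of joint turntable between 0.98 and 1.115 rad or value of joint turntable between -1.115 and -0.98 rad) and z of cap in the frame of work_spot between 0.035 and 0.17 m and horizontal distance between cap and work_spot below 0.025 m and angle between cap's own z axis and vertical below 0.2 rad and linear speed of cap below 0.03 m/s and contact force between cap and the fingers above 1 N and contact force between cap and carousel below 0.1 N); the arm keeps its last pose, push and grip.
It fails at once if the dropper top is knocked off or lifted (angle between dropper's own z axis and vertical above 0.35 rad or height (world z) of dropper above 0.145 m or height (world z) of dropper below 0.11 m).
It fails at once if a bystander on the bench is pushed away or knocked over (distance of any of dish_a, dish_b, beaker, flask, forceps, slide_tray from where it was at the start of the episode above 0.03 m or angle between any of beaker, flask's own z axis and vertical above 0.4 rad).
It also fails if it takes over 48 s, if anything falls off the work surface, if the arm or the gripper's body presses on something with over 40 N, if the wrist force passes 120 N, or if a joint passes its speed limit or range.

## Robot

A 6-joint arm with a two-finger parallel gripper is mounted at the origin on the work surface. World frame = base frame: x ahead of the robot, y to its left, z up, the work surface at z = 0. Lengths are in m, angles in degrees, forces in N, time in s.
With the tool pointing down it reaches from about 0.325 to 0.775 m from the base axis. Payload 5.5 kg.
Tool frame: the origin (TCP) lies at the centre of the arm's flange, where the gripper is bolted on; the fingertips stand 182 mm ahead of it and the grasp point (between the pads) lies 163 mm ahead of it; z points along the fingers, y is the direction in which the jaws open and shut (so a half turn about z gives the same grasp; the last joint's range is limited). The gripper opens to 88 mm and grips with 3 to 60 N. Pads are 20 mm wide; open, the fingers measure 115 mm over their backs; the gripper's body (75 mm by 178 mm) begins 61 mm behind the grasp point.
Start: joints at [64.36, 5.22, 70.514, -0, 104.267, -3.249], TCP at [0.229, 0.555, 0.405] pointing down, gripper open.
Joint ranges: [-164.24, 164.24], [-49.07, 125.15], [9.68, 141.18], [-86.29, 266.29], [3.28, 154.24], [-151.56, 151.56]. Speed limits (degrees/s): [147.25, 147.25, 172.46, 180, 180, 180].

## Interface

Orientations are given as [roll, pitch, yaw] about the fixed x, y, z axes, in that order (R = Rz(yaw) Ry(pitch) Rx(roll)).
In Python, from station import r gives the robot as it stands. The module is installed in compiled form; this text tells all that it offers. Calls block until the motion is done:
- r.reach(position, orientation): joint-space move of the TCP to a pose.
- r.servo_line(position, rotation=None, speed=0.15): straight line of the TCP; rotation=None keeps the orientation; speed is the mean speed in m/s.
- r.move_joints(angles): joint-space move.
- r.let_go() and r.grab(squeeze=None): open the fingers fully, or close them until they stop; squeeze is the grip in N (None keeps the last).
- r.wait(seconds).
- r.inverse_kinematics(position, orientation): joint angles nearest the present ones, or None.
- r.sense(): the state.
- r.snapshot(name): name is "side" or "top"; returns a dict with "frame" (400x640x3 uint8, red, green, blue), "fx", "fy", "cx", "cy" (pixels), "R" (3x3) and "t" (3): a world point X has camera coordinates R X + t. Camera axes: x right, y down, z forward; pixel columns grow to the right and rows downward; lengths in m; the calibration is good to about 2 mm. A picture is of the moment at which its call begins. There is no depth.
A pose or a line that the arm cannot do raises r.IKError and nothing moves.
- r.hand_in(): hands the job in, once; it reports no verdict.
The state is a dict: "clock": time; "joints": joint angles; "joint_vel": joint speeds; "joint_torque": joint torques, N m; "tcp_pos": TCP position; "orientation": TCP orientation; "contact_force": force on the tool from outside, world axes, zero at the start; "torque": the same for the moment, N m; "opening": finger opening in m.
Only numpy, scipy, OpenCV 4.12 (cv2) and the standard library are available. Lean on these libraries where they do the work, as an engineer would, in place of code of your own. Each camera call takes 0.05 s, during which the arm holds its last target.

## Working session

There is one attempt and no reset: what is moved stays moved. The work goes in short steps, each a Python script; the robot and the scene stay as the last script left them, time stands still between calls to the robot, and variables do not carry over. Pictures are saved under pics/ and viewed, and the job is handed in when it is done.

```bash
mkdir -p pics; python3 - <<'E'
from station import r
import cv2, json
print(r.sense())
for n in ("side","top"):
    s=r.snapshot(n)
    cv2.imwrite(f"pics/{n}0.png",s["frame"][:,:,::-1])
    print(n,{k:(v.tolist() if hasattr(v,'tolist') else v) for k,v in s.items() if k!="frame"})
E
```

```text
{'clock': 0.0, 'joints': array([ 6.43597139e+01,  5.26201137e+00,  7.05795275e+01, -9.15283720e-04,
        1.04265842e+02, -3.24832076e+00]), 'joint_vel': array([-0.11761377,  0.05492343,  0.08932589,  0.01600013, -0.03287846,
       -0.02244681]), 'joint_torque': array([-8.23822174e-04, -4.46442604e+01, -4.06444824e+01,  6.97593391e-02,
        2.90731149e-02, -1.22309934e-04]), 'tcp_pos': array([0.22859028, 0.55481188, 0.4035412 ]), 'orientation': array([-1.79892742e+02, -5.19850325e-03,  1.57607805e+02]), 'contact_force': array([-0.22055546,  0.6978678 , -0.10409871]), 'torque': array([-0.00597656, -0.03690057,  0.03243372]), 'opening': 0.08765848889934316}
side {'fx': 376.8033802058149, 'fy': 376.8033802058149, 'cx': 319.70770173580274, 'cy': 198.67875175894332, 'R': [[0.9976233610248157, -0.06828278087317484, -0.009224498565027495], [-0.057419596870113256, -0.7498727540116152, -0.6590856110448091], [0.03808699821230188, 0.6580488694825498, -0.7520113469489104]], 't': [-0.46743985020783285, 0.10246007528984143, 1.2563515499663978]}
top {'fx': 477.0395497825503, 'fy': 477.0395497825503, 'cx': 328.3390125533206, 'cy': 197.09018074624032, 'R': [[0.014063160310405196, -0.999625057341498, 0.023494089833207714], [-0.9956806138799792, -0.01615649197310293, -0.09142802038057683], [0.09177332218935935, -0.02210684288020458, -0.9955345020802634]], 't': [-0.021565332414018975, 0.47823504499492964, 1.324341377134421]}
```

View pics/side0.png

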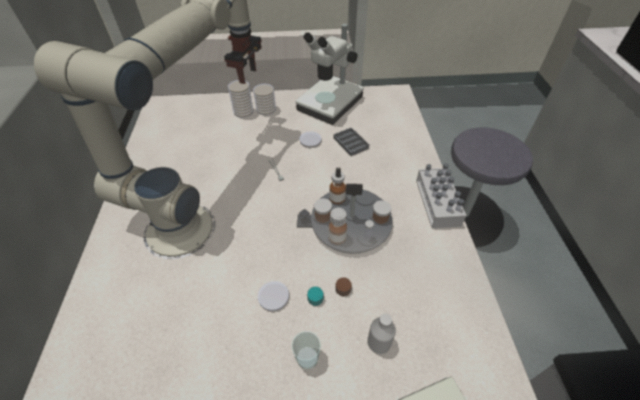

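View pics/top0.png

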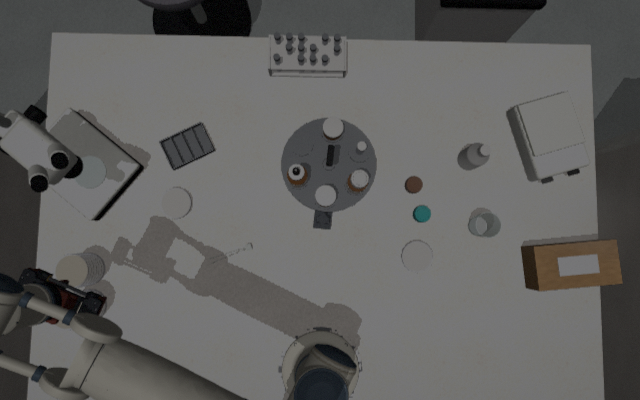

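```bash
python3 - <<'E'
import cv2
t=cv2.imread("pics/top0.png");s=cv2.imread("pics/side0.png")
cv2.imwrite("pics/topc.png",cv2.resize(t[110:240,265:395],None,fx=4.6,fy=4.6,interpolation=cv2.INTER_CUBIC))
cv2.imwrite("pics/sidec.png",cv2.resize(s[160:260,285:405],None,fx=6,fy=6,interpolation=cv2.INTER_CUBIC))
E
```

```text
(no output)
```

View pics/topc.png

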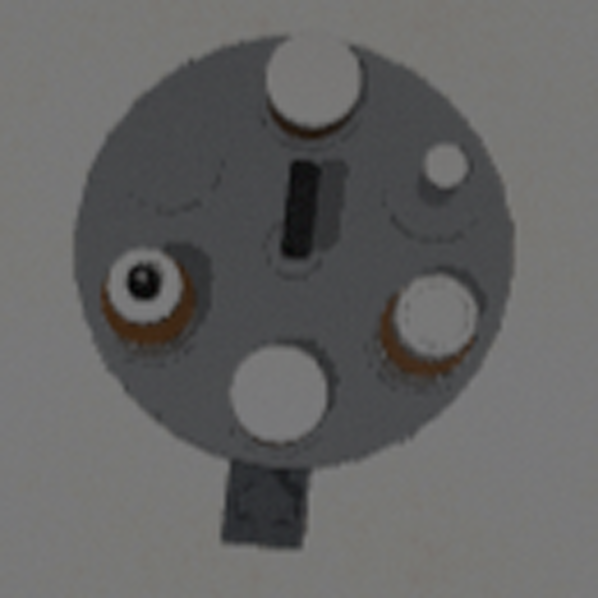

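View pics/sidec.png

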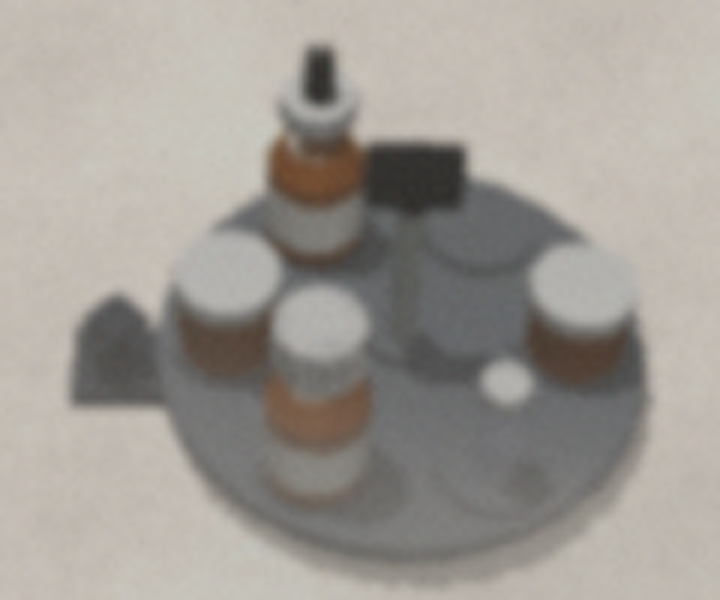

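The target is the ribbed cap, at top (359,180) and side (338,215): amber bottle, tall ribs visible in the side crop. The other whites are a flat jar lid at the pointer (326,195), a second flat lid at (333,127) and the dropper collar with its black bulb (297,173). The cap sits to the right (-y) of the pointer, which points towards the robot, so the turn is clockwise, to -1.047. Next I measure the positions.

```bash
cat > h.py <<'E'
import numpy as np, cv2
from station import r
def ray(s,u,v):
    d=np.array([(u-s["cx"])/s["fx"],(v-s["cy"])/s["fy"],1.]); R=np.array(s["R"]);t=np.array(s["t"])
    return -R.T@t, R.T@d
def onz(s,u,v,z):
    c,d=ray(s,u,v); return c+d*(z-c[2])/d[2]
def proj(s,X):
    p=np.array(s["R"])@np.asarray(X)+np.array(s["t"]); return p[0]/p[2]*s["fx"]+s["cx"],p[1]/p[2]*s["fy"]+s["cy"]
def blobs(mask,roi,amin=20):
    x0,y0,x1,y1=roi; m=np.zeros_like(mask); m[y0:y1,x0:x1]=mask[y0:y1,x0:x1]
    n,l,st,c=cv2.connectedComponentsWithStats(m.astype(np.uint8))
    return [(st[i],c[i],l==i) for i in range(1,n) if st[i][4]>=amin]
E
python3 - <<'E'
from h import *
s=r.snapshot("top"); f=s["frame"].astype(int); g=f.mean(2)
for y,x in [(155,331),(180,359),(195,326),(150,310),(215,322),(180,300),(240,330)]: print(x,y,f[y,x])
bl=blobs((g<48),(300,125,360,185)); 
for st,c,m in bl:
    print("dark",st,c); ys,xs=np.nonzero(m); P=np.array([onz(s,x,y,.184) for x,y in zip(xs,ys)])
    k=P.mean(0); w,v=np.linalg.eigh(np.cov((P-k)[:,:2].T)); print(k,np.degrees(np.arctan2(v[1,1],v[0,1])),np.sqrt(w*12))
for st,c,m in blobs((g>115)&(f.max(2)-f.min(2)<25),(280,112,380,208)):
    e,_=cv2.findContours(m.astype(np.uint8),cv2.RETR_EXTERNAL,cv2.CHAIN_APPROX_NONE); 
    print("white",st,c,cv2.minEnclosingCircle(e[0]),onz(s,*c,.150))
# plate: grey darker than bench
for st,c,m in blobs((g<95)&(g>0),(270,110,390,240),500):
    cs,_=cv2.findContours(m.astype(np.uint8),cv2.RETR_EXTERNAL,cv2.CHAIN_APPROX_NONE); p=cs[0][:,0,:]; 
    W=np.array([onz(s,x,y,.03)[:2] for x,y in p])
    print("plate",st,c,cv2.minEnclosingCircle((W*1000).astype(np.float32)))
    o=np.linalg.lstsq(np.c_[2*W,np.ones(len(W))],(W**2).sum(1),rcond=None)[0]
    for _ in range(6):
        d=np.hypot(*(W-o[:2]).T); k=abs(d-np.median(d))<.004
        o=np.linalg.lstsq(np.c_[2*W[k],np.ones(k.sum())],(W[k]**2).sum(1),rcond=None)[0]
    print(o[:2],np.sqrt(o[2]+o[:2]@o[:2]),k.sum(),len(W))
print("pointer", onz(s,265+262/4.6,110+505/4.6,.05))
E
```

```text
331 155 [21 20 21]
359 180 [120 120 119]
326 195 [119 119 119]
310 150 [71 72 73]
322 215 [48 51 54]
300 180 [59 42 28]
330 240 [120 119 117]
dark [324 134  18   6  36] [331.52777778 137.30555556]
[ 0.61446447 -0.0166175   0.184     ] 89.67968498002183 [0.01278088 0.04262744]
dark [326 145   9  21 144] [330.03472222 154.96527778]
[ 0.56952003 -0.01348415  0.184     ] 173.23435728544638 [0.01715308 0.05318357]
dark [300 167   8  18  55] [303.65454545 177.14545455]
[0.51243472 0.051404   0.184     ] 160.0233826960378 [0.01227111 0.03980101]
white [ 280  112  100   96 2372] [339.8039629  138.40008432] ((329.5, 159.5), 68.60403442382812) [ 0.61948826 -0.03897062  0.15      ]
white [358 142   7   8  44] [361.09090909 145.47727273] ((361.34375, 145.4375), 3.690908908843994) [ 0.60197521 -0.09421906  0.15      ]
white [289 165  15  14  85] [295.65882353 172.38823529] ((295.78302001953125, 171.4811248779297), 7.2357025146484375) [0.52889761 0.07313423 0.15      ]
white [280 171  27  37 360] [287.26944444 196.975     ] ((293.0, 189.0), 22.203702926635742) [0.46531852 0.09319643 0.15      ]
white [352 171  15  15 155] [359.07741935 178.04516129] ((359.0, 178.0), 8.062357902526855) [ 0.51708772 -0.08970127  0.15      ]
white [315 186  20  19 298] [325.05704698 195.04362416] ((324.941162109375, 195.0), 9.94128704071045) [ 0.47183474 -0.00302458  0.15      ]
plate [ 281  118   96  112 6217] [327.50957053 167.04375101] ((546.4599609375, -10.23194694519043), 158.48646545410156)
[ 0.56816352 -0.01349196] 0.13421812367005725 137 333
pointer [0.41296947 0.00297721 0.05      ]
```

Axis at about (0.568, -0.0135), knob bar yaw 173.2°, pointer direction about 174°. I grip the knob next.

```bash
python3 - <<'E'
from h import *
K=[.5685,-.0135]
r.reach([*K,.42],[180,0,173.2])
p=r.sense(); print(p["clock"],p["tcp_pos"],p["orientation"],p["joints"],p["contact_force"])
for n in("side","top"):
    s=r.snapshot(n); 
    x0,y0=(230,60) if n=="side" else (250,80)
    cv2.imwrite(f"pics/{n}1.png",cv2.resize(s["frame"][y0:y0+200,x0:x0+200,::-1],None,fx=2.9,fy=2.9))
E
```

```text
2.5083 [ 0.56851348 -0.01272836  0.42004786] [1.79983047e+02 3.00618716e-03 1.73262734e+02] [-4.71530094e+00  5.71512411e-01  7.37523780e+01  1.74867327e-02
  1.05672506e+02 -8.79733112e+01] [-0.80585571  0.35644285  0.15974889]
```

View pics/side1.png

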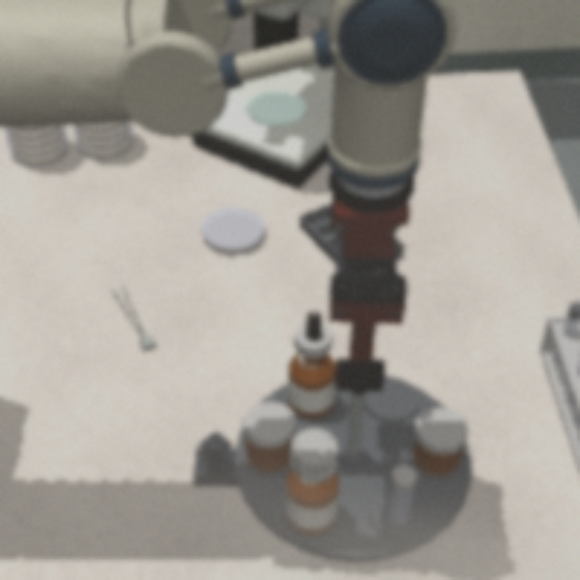

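The gripper is over the knob (side crop 360,375) with the jaws across the bar. Fingers clear the dropper at (313,345). Now I descend, grip, and turn joint 6 by 60° clockwise.

```bash
python3 - <<'E'
from h import *
K=[.5685,-.0135]
r.servo_line([*K,.334],speed=.06)
p=r.sense(); print(p["clock"],p["tcp_pos"],p["contact_force"])
r.grab(30)
p=r.sense(); print(p["clock"],p["tcp_pos"],p["contact_force"],p["torque"],p["opening"])
s=r.snapshot("top"); cv2.imwrite("pics/top2.png",cv2.resize(s["frame"][80:280,250:450,::-1],None,fx=2.9,fy=2.9))
s=r.snapshot("side"); cv2.imwrite("pics/side2.png",cv2.resize(s["frame"][100:260,260:420,::-1],None,fx=3.6,fy=3.6))
E
```

```text
4.1917 [ 0.56857071 -0.01351823  0.33454466] [-0.49985606 -0.67483559  0.10195282]
5.2917 [ 0.56837975 -0.01464625  0.33394695] [-2.22952533 -4.77527641  0.05484565] [-0.74300113  0.1197667   0.21853598] 0.015806870160951225
```

View pics/side2.png

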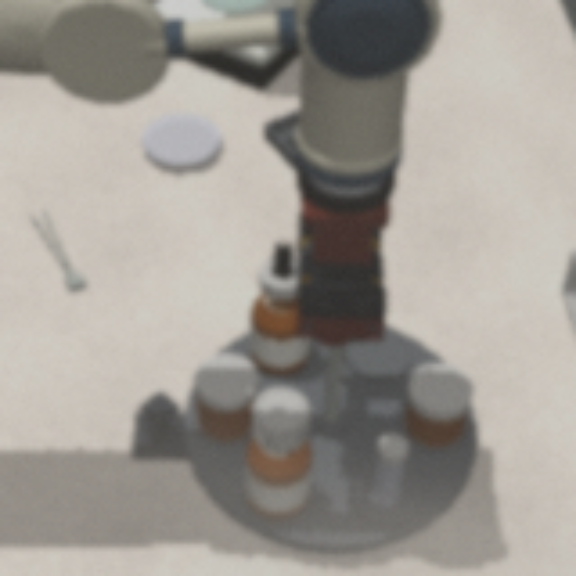

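Gripped: opening is 15.8 mm, which matches the bar. The sideways force says the axis is about 1–2 mm further to -y. I recentre and turn.

```bash
python3 - <<'E'
from h import *
r.servo_line([.5680,-.0152,.334],speed=.03)
p=r.sense(); print(p["clock"],p["tcp_pos"],p["contact_force"],p["torque"])
# yaw = 90+j1-j6 ; -60 deg yaw => j6 +60
q0=r.inverse_kinematics([.5680,-.0152,.334],[180,0,173.2]); q0=np.array(q0)
for d in (8,16,24,32,40,48,56,60):
    q=q0.copy(); q[5]+=d; r.move_joints(q)
    p=r.sense(); print(d,round(p["clock"],2),p["tcp_pos"].round(4),p["orientation"].round(1),p["contact_force"].round(1),p["torque"].round(2))
s=r.snapshot("side"); cv2.imwrite("pics/side3.png",cv2.resize(s["frame"][100:260,260:420,::-1],None,fx=3.6,fy=3.6))
E
```

```text
5.6417 [ 0.56816524 -0.01518325  0.33396122] [ 2.94352402 -0.13735715 -0.2336053 ] [-0.10553485 -0.29770193  0.21838233]
8 5.9 [ 0.5681 -0.0147  0.3339] [179.9   0.  165.4] [ 1.6  2.3 -1.4] [ 0.32 -0.4  -0.17]
16 6.16 [ 0.5681 -0.0143  0.3339] [179.9  -0.  157.4] [ 0.7  4.  -0.6] [0.47 0.06 0.68]
24 6.42 [ 0.5683 -0.0139  0.3339] [179.8  -0.  149.5] [-0.2  6.4  1.1] [0.74 0.06 0.57]
32 6.67 [ 0.5685 -0.0136  0.3339] [179.8  -0.  141.5] [ 0.2 11.6  0.8] [1.26 0.19 0.46]
40 6.93 [ 0.5688 -0.0133  0.3339] [ 1.797e+02 -1.000e-01  1.335e+02] [ 3.8 12.5  0.2] [ 1.44 -0.27  0.42]
48 7.19 [ 0.569  -0.013   0.3339] [ 1.796e+02 -1.000e-01  1.255e+02] [ 8.8 13.  -2.5] [ 1.42 -1.16  0.57]
56 7.45 [ 0.5694 -0.0129  0.3339] [ 1.796e+02 -1.000e-01  1.175e+02] [12.7 12.8 -4.6] [ 1.7  -1.81 -0.34]
60 7.7 [ 0.5694 -0.0126  0.3339] [179.6  -0.2 113.6] [14.2 13.6 -5.3] [ 1.64 -1.93  0.45]
```

View pics/side3.png

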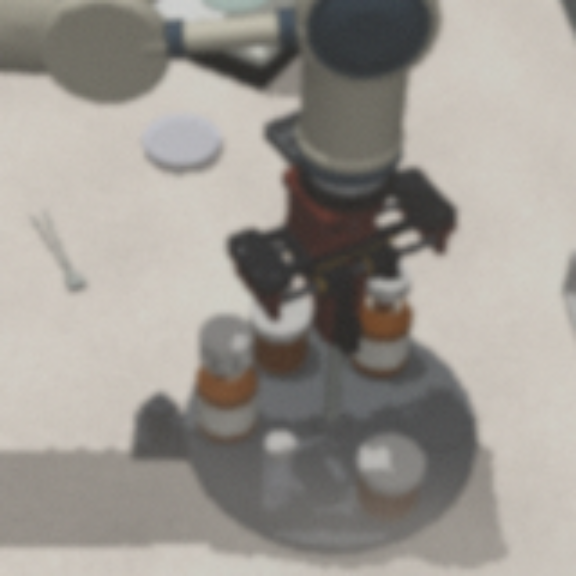

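The capped bottle has reached the pointer. I relax the side load, release and rise, then remeasure.

```bash
python3 - <<'E'
from h import *
o=list(r.sense()["orientation"])
r.servo_line([.5700,-.0118,.334],rotation=[180,0,113.4],speed=.03)
p=r.sense(); print(p["clock"],p["tcp_pos"],p["contact_force"].round(1),p["torque"].round(2))
r.let_go(); r.wait(.2)
p=r.sense(); print(p["clock"],p["tcp_pos"],p["contact_force"].round(1))
r.servo_line([.5700,-.0118,.42],speed=.12)
# move aside to see
r.reach([.5,.20,.42],[180,0,100])
s=r.snapshot("top"); t=r.snapshot("side")
np.savez("st4.npz",top=s["frame"],side=t["frame"])
cv2.imwrite("pics/top4.png",cv2.resize(s["frame"][110:240,265:395,::-1],None,fx=4.6,fy=4.6,interpolation=cv2.INTER_CUBIC))
cv2.imwrite("pics/side4.png",cv2.resize(t["frame"][100:260,260:420,::-1],None,fx=3.6,fy=3.6))
f=s["frame"].astype(int);g=f.mean(2)
print(r.sense()["clock"])
for st,c,m in blobs((g<48),(310,125,360,185)):
    ys,xs=np.nonzero(m); P=np.array([onz(s,x,y,.184) for x,y in zip(xs,ys)])
    k=P.mean(0); w,v=np.linalg.eigh(np.cov((P-k)[:,:2].T)); print("knob?",st,k,np.degrees(np.arctan2(v[1,1],v[0,1])),np.sqrt(w*12))
for st,c,m in blobs((g>105)&(f.max(2)-f.min(2)<25),(305,175,345,207)):
    print("white",st,c,onz(s,*c,.150))
E
```

```text
8.0333 [ 0.57031109 -0.01160908  0.33388396] [ 5.8  2.  -2.9] [ 0.33 -0.78  0.35]
9.4083 [ 0.57000444 -0.01179774  0.33398073] [ 0.2 -0.5 -0.4]
11.2667
knob? [320 148  21  17 181] [ 0.56778518 -0.01357899  0.184     ] 117.14011944708159 [0.02367462 0.05025096]
knob? [351 153   9   7  20] [ 0.56623971 -0.07545564  0.184     ] 57.707978297402796 [0.00598168 0.02695184]
white [318 185  17  17 228] [325.60087719 192.92982456] [ 0.47728278 -0.00433439  0.15      ]
```

View pics/top4.png

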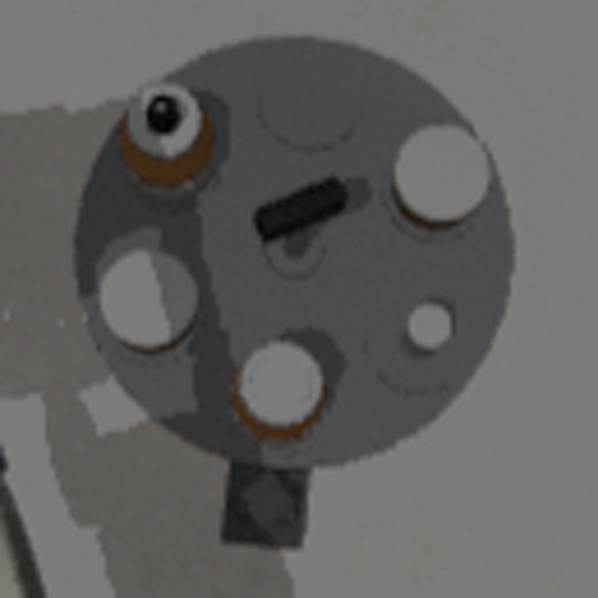

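View pics/side4.png

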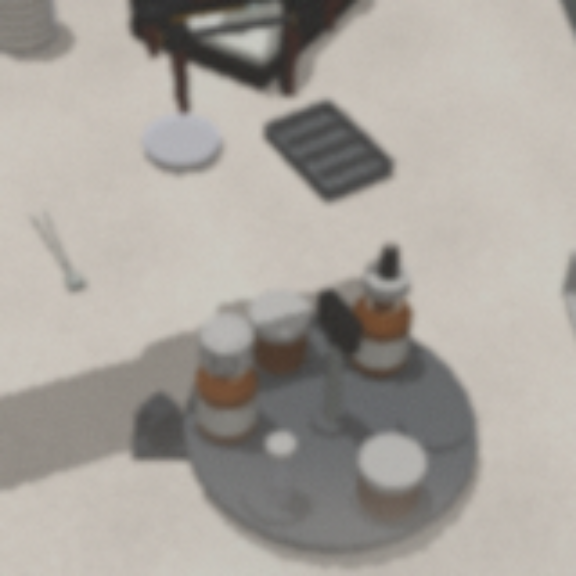

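Carousel sits with the ribbed cap at the pointer (crop 281,383; ribs and amber bottle in side crop at 227,370). The dropper is intact at (163,115). I refine the cap centre from both views.

```bash
python3 - <<'E'
from h import *
z=np.load("st4.npz"); S={n:r.snapshot(n) for n in("top",)}; S["side"]=r.snapshot("side")
pts={}
for n,roi,th in (("top",(308,178,345,210),105),("side",(308,182,338,206),0)):
    g=z[n].mean(2)
    if n=="side":
        print(g[184:206:2,312:336:3].astype(int))
    else: print(g[178:210:2,314:340:2].astype(int))
    c=cv2.resize(z[n][roi[1]:roi[3],roi[0]:roi[2],::-1],None,fx=15,fy=15,interpolation=cv2.INTER_CUBIC); cv2.imwrite(f"pics/cap_{n}.png",c)
E
```

```text
[[ 79  76  79  76  76  76  78  77  78  78  76  76  75]
 [ 77  76  77  77  78  75  75  76  77  71  75  76  77]
 [ 58  78  77  76  76  77  66  54  53  53  56  69  78]
 [ 58  77  76  78  72  97  91  78  55  56  54  55  77]
 [ 56  78  75 105 123 121 123 123 114  65  55  54  57]
 [ 53  77  89 121 120 123 123 123 123 119  60  55  55]
 [ 53  55 121 119 124 123 122 124 123 117  89  55  54]
 [ 54  65 121 123 124 123 123 122 122 116 116  53  59]
 [ 54  59 124 123 123 123 123 123 123 116 111  51  76]
 [ 55  46 115 116 123 123 124 123 122 112  85  52  79]
 [ 53  46  67 122 123 124 123 124 124 115  44  58  76]
 [ 52  69  48  78 116 124 123 123 117  57  50  79  78]
 [ 53  53  54  44  49  77  78  56  45  53  74  79  77]
 [ 52  53  56  50  43  44  44  42  50  65  78  77  78]
 [ 51  52  54  48  66  63  60  65  73  75  77  79  77]
 [ 51  54  54  50  74  78  77  72  77  80  78  77  79]]
[[195 195 198 174 160 145 171 180]
 [193 196 195 155 149 140 175 180]
 [195 195 187 176 172 159 166 171]
 [194 178 178 181 180 171 136 133]
 [159 157 178 182 178 175 126 111]
 [135 143 177 177 178 169 113  84]
 [140 127 155 174 169 149  87  62]
 [137 121 112 135 132 118  82  61]
 [137 120 105 109 106 117  86  61]
 [137 102 102 107 108 110  80  68]
 [138  90  92  87  97  93  73  74]]
```

View pics/cap_side.png

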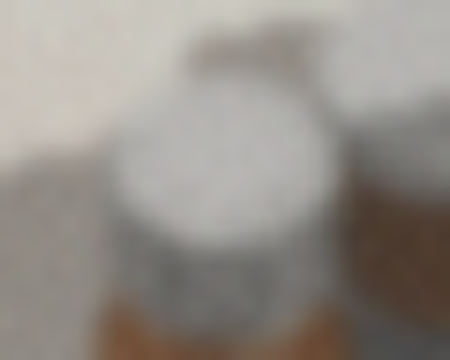

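View pics/cap_top.png

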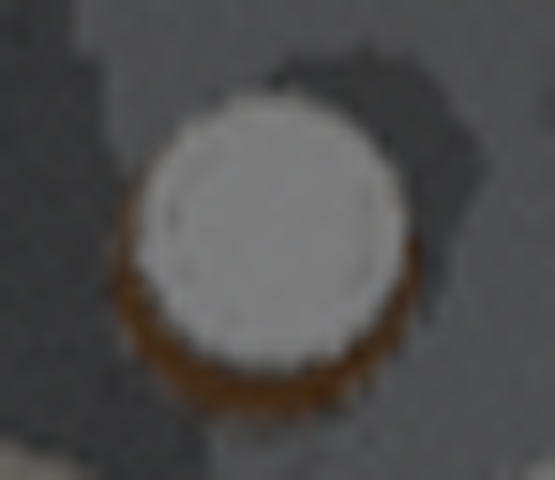

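```bash
python3 - <<'E'
from h import *
a=r.snapshot("top");b=r.snapshot("side")
pa=(325.67,192.9);pb=(322.5,192.4)
print(onz(a,*pa,.150),onz(b,*pb,.150))
A=[];y=[]
for s,(u,v) in((a,pa),(b,pb)):
    c,d=ray(s,u,v); d/=np.linalg.norm(d); M=np.eye(3)-np.outer(d,d); A.append(M); y.append(M@c)
print(np.linalg.lstsq(np.vstack(A),np.hstack(y),rcond=None)[0])
E
```

```text
[ 0.47736227 -0.00450989  0.15      ] [ 0.47812374 -0.00608708  0.15      ]
[ 0.47788909 -0.00452541  0.1482224 ]
```

Cap axis is about (0.4777, -0.005); both views and the knob grip agree. I grip across the radial direction, so closing can't turn the plate.

```bash
python3 - <<'E'
from h import *
X=[.4778,-.0050]
r.reach([*X,.40],[180,0,84])
print(r.sense()["clock"],r.sense()["joints"].round(1))
r.servo_line([*X,.305],speed=.08)
p=r.sense(); print(p["clock"],p["tcp_pos"],p["contact_force"].round(1))
r.grab(10)
p=r.sense(); print(p["clock"],p["tcp_pos"],p["contact_force"].round(1),p["torque"].round(2),p["opening"])
s=r.snapshot("side"); cv2.imwrite("pics/side5.png",cv2.resize(s["frame"][120:240,260:380,::-1],None,fx=4.8,fy=4.8,interpolation=cv2.INTER_CUBIC))
s=r.snapshot("top"); cv2.imwrite("pics/top5.png",cv2.resize(s["frame"][110:240,265:395,::-1],None,fx=4.6,fy=4.6,interpolation=cv2.INTER_CUBIC))
E
```

```text
12.3083 [ -4.6 -13.7  88.9   0.  104.7   1.3]
13.65 [ 0.47794717 -0.00503315  0.30573347] [1.  0.5 0.1]
14.375 [ 0.47782712 -0.00501158  0.30500831] [-0.4 -0.6 -1.2] [-0.07  0.02  0.  ] 0.045958661294240324
```

View pics/side5.png

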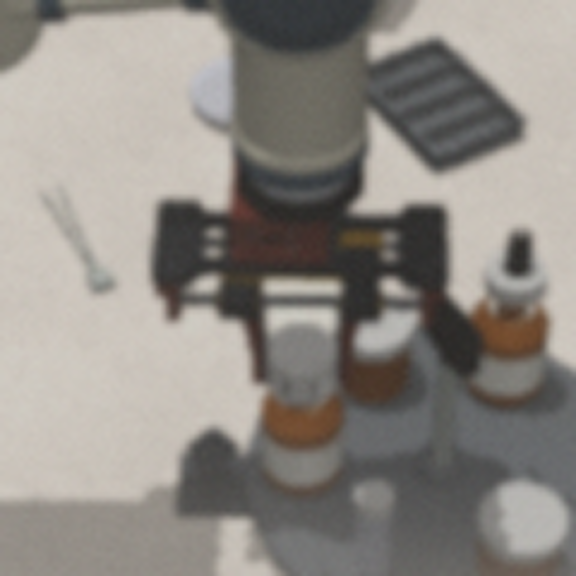

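View pics/top5.png

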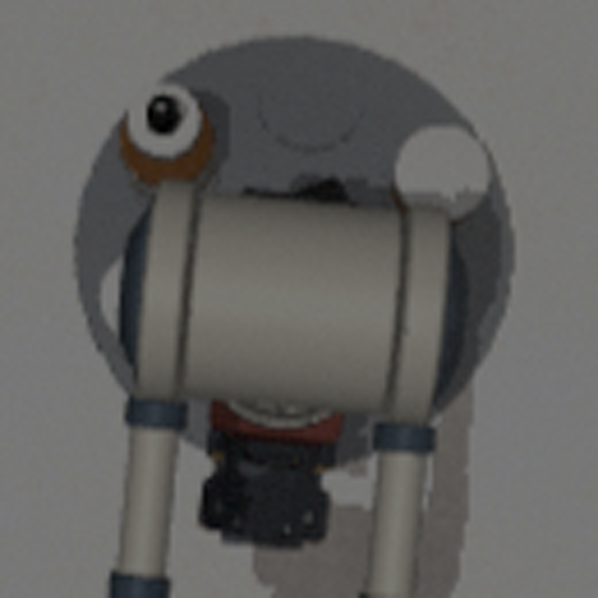

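Side view: fingers straddle the white ribbed cap at (300,365), side forces near zero. I squeeze harder and press down 6 mm.

```bash
python3 - <<'E'
from h import *
r.grab(45)
p=r.sense(); print(p["clock"],p["tcp_pos"],p["contact_force"].round(1),p["opening"])
z0=p["tcp_pos"][2]
for d in (.002,.004,.006):
    r.servo_line([.4778,-.005,.305-d],speed=.02); r.wait(.1)
    p=r.sense(); print(d,round(p["clock"],2),p["tcp_pos"].round(4),p["contact_force"].round(1),p["torque"].round(2))
s=r.snapshot("side"); cv2.imwrite("pics/side6.png",cv2.resize(s["frame"][120:240,260:380,::-1],None,fx=4.8,fy=4.8,interpolation=cv2.INTER_CUBIC))
E
```

```text
14.6917 [ 0.47783991 -0.00500786  0.30502302] [0.8 0.1 0.1] 0.04475134605608158
0.002 15.04 [ 0.4778 -0.005   0.3036] [-1.5 -0.7  4.4] [-0.02  0.26  0.04]
0.004 15.39 [ 0.4778 -0.005   0.3017] [-1.8  0.6  6.6] [-0.02  0.35  0.02]
0.006 15.74 [ 0.4778 -0.005   0.3   ] [-2.3  0.4  7. ] [-0.01  0.5   0.05]
```

View pics/side6.png

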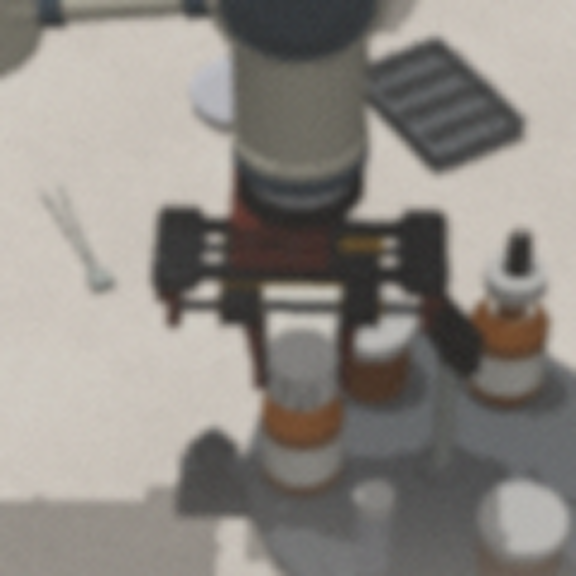

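```bash
python3 - <<'E'
from h import *
for z in (.2982,.2975):
    r.servo_line([.4778,-.005,z],speed=.02); r.wait(.1)
    p=r.sense(); print(z,round(p["clock"],2),p["tcp_pos"].round(4),p["contact_force"].round(1),p["torque"].round(2))
    if p["tcp_pos"][2]<.2987: break
E
```

```text
0.2982 16.14 [ 0.4778 -0.005   0.2994] [-2.9  0.3  7.6] [-0.01  0.6  -0.01]
0.2975 16.49 [ 0.4778 -0.005   0.2988] [-3.2  1.   9. ] [-0.07  0.63 -0.04]
```

6.2 mm down at 9 N, as the spring should feel. I twist counter-clockwise in steps while holding the press.

```bash
python3 - <<'E'
from h import *
q0=np.array(r.inverse_kinematics([.4778,-.005,.2975],[180,0,84])); print(q0.round(2),r.sense()["joints"].round(2))
for d in (6,12,20,30,40,50,60,70,77):
    q=q0.copy(); q[5]-=d; r.move_joints(q)
    p=r.sense(); print(d,round(p["clock"],2),p["tcp_pos"].round(4),p["orientation"].round(1),p["contact_force"].round(1),p["torque"].round(2),p["opening"].round(4))
    if np.linalg.norm(p["contact_force"][:2])>30 or abs(p["torque"][2])>3: print("stop");break
s=r.snapshot("side"); cv2.imwrite("pics/side7.png",cv2.resize(s["frame"][120:240,260:380,::-1],None,fx=4.8,fy=4.8,interpolation=cv2.INTER_CUBIC))
s=r.snapshot("top"); cv2.imwrite("pics/top7.png",cv2.resize(s["frame"][110:240,265:395,::-1],None,fx=4.6,fy=4.6,interpolation=cv2.INTER_CUBIC))
E
```

```text
[ -4.68 -13.6   99.27  -0.    94.32   1.32] [ -4.68 -13.66  99.19  -0.    94.39   1.32]Traceback (most recent call last):
  File "<stdin>", line 5, in <module>
AttributeError: 'float' object has no attribute 'round'
```

```bash
python3 - <<'E'
from h import *
q0=np.array(r.inverse_kinematics([.4778,-.005,.2975],[180,0,84])); print(q0.round(2))
for d in (6,12,20,30,40,50,60,70,77):
    q=q0.copy(); q[5]-=d; r.move_joints(q)
    p=r.sense(); print(d,round(p["clock"],2),p["tcp_pos"].round(4),p["orientation"].round(1),p["contact_force"].round(1),p["torque"].round(2),round(p["opening"],4))
    if np.linalg.norm(p["contact_force"][:2])>30 or abs(p["torque"][2])>3: print("stop");break
s=r.snapshot("side"); cv2.imwrite("pics/side7.png",cv2.resize(s["frame"][120:240,260:380,::-1],None,fx=4.8,fy=4.8,interpolation=cv2.INTER_CUBIC))
s=r.snapshot("top"); cv2.imwrite("pics/top7.png",cv2.resize(s["frame"][110:240,265:395,::-1],None,fx=4.6,fy=4.6,interpolation=cv2.INTER_CUBIC))
E
```

```text
[ -4.68 -13.6   99.27  -0.    94.32   1.32]
6 16.99 [ 0.4779 -0.005   0.299 ] [179.9   0.   90. ] [-1.5 -0.2  9.3] [-0.08  0.38  0.02] 0.0449
12 17.24 [ 0.478 -0.005  0.299] [179.9   0.   96. ] [-1.8  0.2  8.7] [-0.01  0.32  0.03] 0.045
20 17.5 [ 0.4781 -0.005   0.2991] [1.798e+02 1.000e-01 1.040e+02] [-0.7  0.9  9.6] [-0.01  0.16  0.02] 0.045
30 17.79 [ 0.4781 -0.005   0.2991] [1.798e+02 1.000e-01 1.140e+02] [-0.3 -0.5  8.2] [-0.03  0.12  0.04] 0.0452
40 18.08 [ 0.4781 -0.005   0.2991] [1.799e+02 1.000e-01 1.240e+02] [-0.4  1.1  9.8] [-0.03  0.13  0.05] 0.0451
50 18.38 [ 0.478 -0.005  0.299] [1.799e+02 1.000e-01 1.340e+02] [-1.1 -0.1  8.3] [-0.05  0.28  0.12] 0.0448
60 18.67 [ 0.4779 -0.005   0.2989] [1.799e+02 1.000e-01 1.440e+02] [-2.2  0.3  9.3] [-0.02  0.38  0.02] 0.0445
70 18.96 [ 0.4778 -0.005   0.2988] [1.80e+02 1.00e-01 1.54e+02] [-3.   0.3  9. ] [-0.08  0.52  0.06] 0.0451
77 19.21 [ 0.4777 -0.0051  0.2988] [-1.80e+02  1.00e-01  1.61e+02] [-4.  -1.   8.7] [-0.13  0.58  0.03] 0.0452
```

View pics/side7.png

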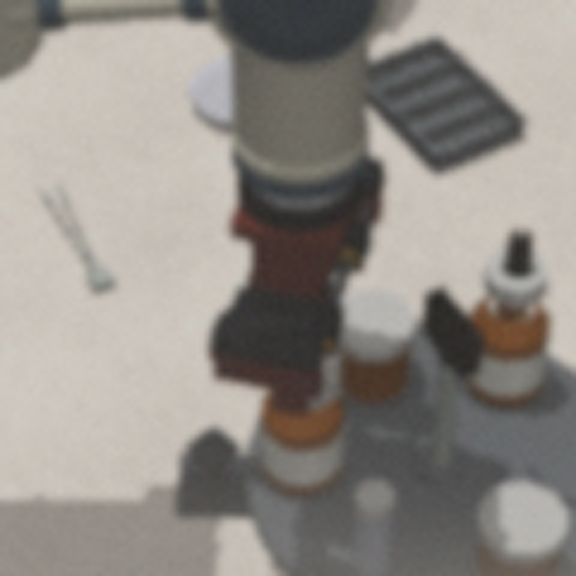

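View pics/top7.png

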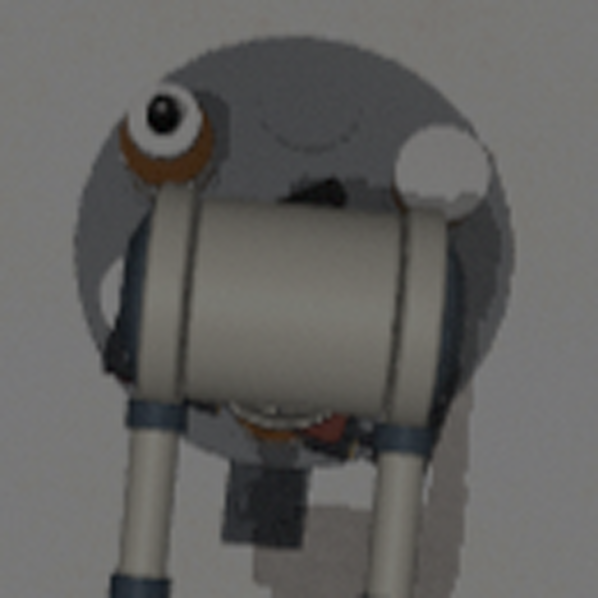

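Twisted 77° under a steady 9 N press; the plate hasn't moved (dropper still at 163,115). I lift gently and watch for a hold-back.

```bash
python3 - <<'E'
from h import *
for z in (.300,.303,.306,.309,.313,.318):
    r.servo_line([.4778,-.005,z],rotation=[180,0,161],speed=.02)
    p=r.sense(); print(z,round(p["clock"],2),p["tcp_pos"].round(4),p["orientation"].round(1),p["contact_force"].round(1),p["torque"].round(2),round(p["opening"],4))
    if p["contact_force"][2]<-9: print("held");break
s=r.snapshot("side"); cv2.imwrite("pics/side8.png",cv2.resize(s["frame"][120:240,260:380,::-1],None,fx=4.8,fy=4.8,interpolation=cv2.INTER_CUBIC))
E
```

```text
0.3 19.58 [ 0.4777 -0.0051  0.301 ] [-1.80e+02  1.00e-01  1.61e+02] [-2.7 -0.6  8.5] [-0.14  0.5   0.05] 0.045
0.303 19.88 [ 0.4778 -0.0051  0.3035] [-180.    0.  161.] [-2.4 -0.5  5.4] [-0.22  0.41  0.05] 0.045
0.306 20.18 [ 0.4778 -0.0051  0.306 ] [-180.    0.  161.] [-1.7 -1.1  4.2] [-0.27  0.23 -0.02] 0.0453
0.309 20.48 [ 0.4777 -0.005   0.3085] [-1.80e+02 -1.00e-01  1.61e+02] [-0.2 -0.9  0.4] [-0.15  0.2   0.03] 0.0448
0.313 20.83 [ 0.4778 -0.005   0.3132] [180.   0. 161.] [-1.2 -0.2 -0. ] [-0.12  0.13 -0.03] 0.0449
0.318 21.23 [ 0.4779 -0.005   0.3183] [180.   0. 161.] [ 0.6 -0.3 -1.6] [-0.02  0.04  0.02] 0.0453
```

View pics/side8.png

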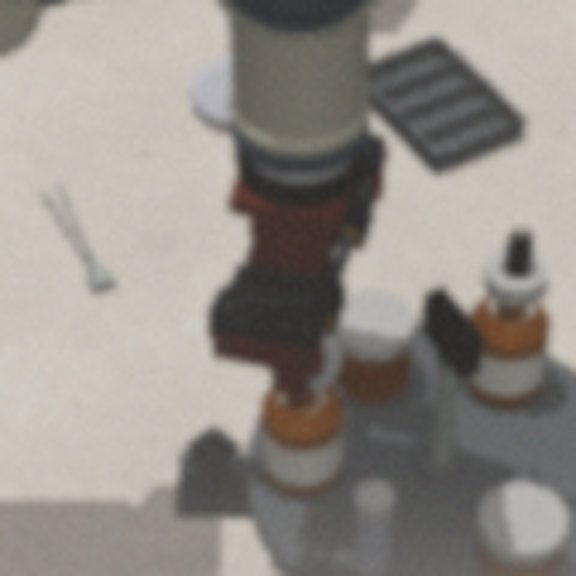

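No hold-back; the neck shows below the cap. I lift on to about 70 mm.

```bash
python3 - <<'E'
from h import *
r.servo_line([.4778,-.005,.375],rotation=[180,0,161],speed=.05); r.wait(.5)
p=r.sense(); print(p["clock"],p["tcp_pos"].round(4),p["orientation"].round(1),p["contact_force"].round(1),round(p["opening"],4))
s=r.snapshot("side"); cv2.imwrite("pics/side9.png",cv2.resize(s["frame"][120:240,260:380,::-1],None,fx=4.8,fy=4.8,interpolation=cv2.INTER_CUBIC))
s=r.snapshot("top"); cv2.imwrite("pics/top9.png",s["frame"][:,:,::-1])
E
```

```text
23.075 [ 0.4778 -0.005   0.375 ] [-180.   -0.  161.] [-0.4 -0.  -0.5] 0.0448
```

View pics/side9.png

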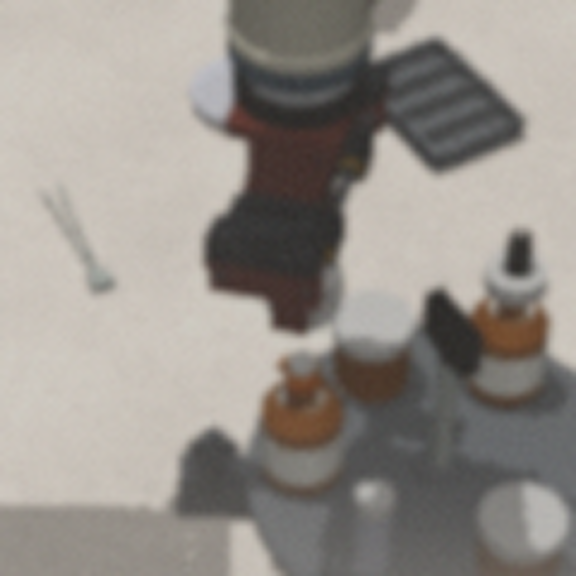

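View pics/top9.png

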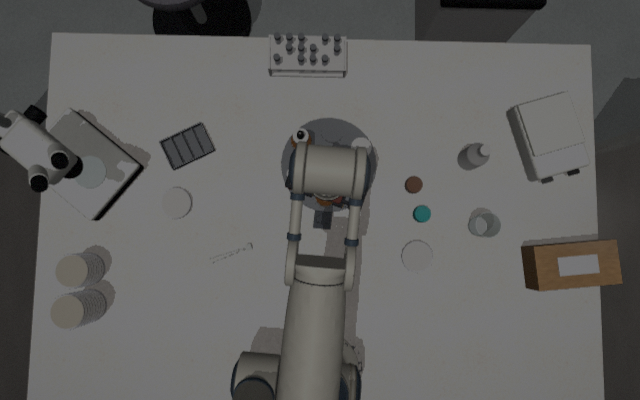

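The open neck shows at side crop (305,370), with the cap in the fingers above it at (325,295). Dropper and bystanders sit where they started. I hand in.

```bash
python3 -c "
from h import *
r.hand_in(); p=r.sense(); print(p['clock'],p['tcp_pos'],p['opening'])"
```

```text
the job is handed in; nothing more can be done
the job is handed in; nothing more can be done
```

I turned the carousel one click clockwise by its knob, so the safety-capped bottle stopped at the pointer (-1.047 rad). I then pressed the cap 6.2 mm down at about 9 N, twisted it 77° counter-clockwise while pressing, and lifted it straight up. I handed in while holding the cap level about 70 mm above its locked position; the last clock reading was 23 s of the 48 s allowed.

**Last checks:**
- **Cap:** the side view showed the open neck with the cap in the fingers above it. The opening was 44.8 mm and stray forces were under 1 N.
- **Plate:** I could only judge its position from the pictures. The dropper and the knob had not moved since the click.
- **Bystanders:** the dropper top and all the things on the bench looked untouched in the top view.

**Disagreements:**
- The camera put the plate's axis about 4 mm nearer the robot than the knob grip suggested. The cap's two-view position agreed with the knob grip, so I used that.
- My picture measurement of the knob's angle after the turn read 117° instead of the expected 113°. The knob's side was in view and blurred it, and I did not measure it again.

The hand-in gave no verdict.

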